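# Build the stepped stack of parts trays

### The job

Build the parts trays into a stepped stack on the tray that is screwed to the bench (the one with dowel pins in its pocket). First set the deep loose tray on it, one end on its cross wall so that its small pocket stays open, and the deep tray's own pocket sticking out past the opposite end; then set the shallow tray on the deep one, one end on the deep tray's cross wall so that its pocket stays open too. Leave the trays level, with their long sides in line.

Things in the scene. Friction and masses are not known exactly. Their poses are not given: they have to be found in the camera images.
- base_tray: Plywood tray screwed to the bench (fixed; screw heads in floor, 3 dark dowel pins in pocket), 54x150x34 mm (x, y, z), walls 7. Origin: centre of underside, z up. Its +y end points roughly to the robot's left. Cross wall, rim high, at y = +20 to +30; small pocket beyond, y = +30 to +68. Deep tray's place: +y end flush with wall face y = +30, so its origin at (0, -45, 34) mm in this frame.
- deep_tray: Deep loose plywood tray, empty, 54x150x34 mm (x, y, z), walls 7, 0.13 to 0.23 kg. Origin: centre of underside, z up. Cross wall at y = -30 to -20; small pocket at its -y end, which already points roughly to the robot's right, as needed. Grasp across the 54 mm width from above. Shallow tray's place: -y end flush with wall face y = -30, so its origin at (0, +25, 34) mm in this frame.
- shallow_tray: Shallow loose plywood tray, undivided, 54x110x24 mm (x, y, z), walls 7, 0.08 to 0.14 kg. Origin: centre of underside, z up. Grasp across the 54 mm width from above. The three trays lie in a row, in any order, long sides (y) roughly along world y, between a fixed lath (48 mm high, to x = 0.46 m) and a clamped board with clamps (82 mm high, from x = 0.63 m).
There are look-alikes about, which are no part of the job. What is shaped like the shallow_tray but purple is not meant.

How it is judged (in metres and radians):
At the end, for the whole second after the job is handed in: Deep tray on the screwed tray, pocket at the opposite end; shallow tray on the deep one; each level (4 degrees), still, within 14 mm sideways and 11 degrees of the tray below, its end within 16 mm of the pocket-side face of the cross wall below (x of deep_tray in the frame of base_tray between -0.014 and 0.014 m and y of deep_tray in the frame of base_tray between -0.061 and -0.029 m and z of deep_tray in the frame of base_tray between 0.03 and 0.038 m and angle between each of deep_tray, shallow_tray's own z axis and vertical below 0.07 rad and angle between the y axis of deep_tray and the y axis of base_tray, either way round below 0.2 rad and linear speed of each of deep_tray, shallow_tray below 0.02 m/s and y of base_tray in the frame of deep_tray above 0.025 m and x of shallow_tray in the frame of deep_tray between -0.014 and 0.014 m and y of shallow_tray in the frame of deep_tray between 0.009 and 0.041 m and z of shallow_tray in the frame of deep_tray between 0.03 and 0.038 m and angle between the y axis of shallow_tray and the y axis of deep_tray, either way round below 0.2 rad); the robot touches nothing.
It also fails if it takes over 70 s, if anything falls off the work surface, if the arm or the gripper's body presses on something with over 40 N, if the wrist force passes 120 N, or if a joint passes its speed limit or range.

### The arm

A 6-joint arm with a two-finger parallel gripper is mounted at the origin on the work surface; the furniture and walls round the work are solid. World frame = base frame: x ahead of the robot, y to its left, z up, the work surface at z = 0. Lengths are in mm, angles in degrees, forces in N, time in s.
With the tool pointing down it reaches from about 300 to 850 mm from the base axis. Payload 4.2 kg.
Tool frame: the origin (TCP) lies midway between the tips of the shut fingers; the grasp point (between the pads) lies pinch_z behind it (pinch_z is the distance from the TCP to the grasp point, in mm); z points along the fingers, y is the line along which they close (so a half turn about z gives the same grasp; the last joint's range is limited). The gripper opens to 91 mm and grips with 3 to 60 N. Pads are 32 mm wide; open, the fingers measure 118 mm over their backs; the gripper's body (76 mm by 178 mm) begins 60 mm behind the grasp point.
Start: joints at [-68.411, 18.312, 89.639, -0, 72.044, -1.146], TCP at [222.224, -530.339, 213.976] pointing down, gripper open.
Joint ranges: [-177.97, 177.97], [-48.28, 115.42], [12.27, 149.76], [-77.06, 257.06], [2.81, 150.46], [-146.56, 146.56]. Speed limits (degrees/s): [147.25, 147.25, 180, 180, 180, 180].

### API

Orientations are given as [roll, pitch, yaw] about the fixed x, y, z axes, in that order (R = Rz(yaw) Ry(pitch) Rx(roll)).
In Python, from workcell import state, grab_frame, job_done, masks_of, landmark_of, pinch_z gives the robot as it stands. The module is installed in compiled form; this text tells all that it offers.
- The arm moves only by the tool move_arm, never from a script. Its argument "plan" is a list of rows, each an object of numbers: "x", "y", "z": the shift along the tool's x, y, z in mm; "rx", "ry", "rz": the turn, a rotation vector about the tool's x, y, z in rad. A call has 1 to 10 rows; each row shifts and turns the commanded pose from where the row before left it, along the tool's axes as they then stand; what a row does not reach is not made up. A row lasts 1/10 s, in which the tool goes at most 50 mm and 8.59 degrees, less where a joint would pass 70% of its speed; a pose out of reach is approached as far as the arm can. A call is refused whole if a number of a shift passes 50 or a number of a turn 0.15, either way. A call with a gripper value outside its range is refused whole. "grip" is the opening, from 0 (shut) to 1 (fully open), set as the call begins (left out, the last holds). The fingers move at their own pace and stop on an object; "squeeze" is the grip in N (left out, the last holds). Time passes only in rows, so rows that do not move let the fingers close. It gives the time, the measured TCP pose, the force, the opening and the grip force at its end, in the units of the state.
- state(): the state, without advancing time (a new reading comes with each control period).
- grab_frame(name): name is "side" or "top" or "wrist"; returns a dict with "img" (480x640x3 uint8, red, green, blue), "z_map" (480x640 float32, mm along the optical axis (not along the pixel's ray), 0 where there is no reading), "fx", "fy", "cx", "cy" (pixels), "rvec" (rotation vector, rad) and "tvec" (3), from world to camera coordinates, as OpenCV has them. Camera axes: x right, y down, z forward; pixel columns grow to the right and rows downward; lengths in mm; the calibration is good to about 2 mm. A picture is of the moment at which its call begins.
- job_done(): hands the job in; it is judged then, once.
Trained networks look in the newest picture that a camera, given by its name, has taken for a name from the list of things; names that differ only in an ending like _2 or _b are one class to them, and where a whole thing is asked for, a point or a joint stands for the part that bears it (a point fixed in the world has none). Each returns a list of dicts, best first, with "p" (0 to 1); they miss things now and then, are a little off and sometimes report something else, mostly with a low value. They report only what shows in the picture. A call takes as long as a camera call. They do not tell look-alikes from the thing itself.
- masks_of(camera, label): "pixels" (480x640 bool, what is visible of it) and "box" ([centre column, centre row, width, height] in pixels, round what is visible of it).
- landmark_of(camera, label): "point" ([column, row] in pixels: a listed point, or the origin of a listed thing).
The state is a dict: "time_s": time; "qpos": joint angles; "qvel": joint speeds; "effort": joint torques, N m; "ee_pos": TCP position; "ee_rot": TCP orientation; "force": force on the tool from outside, world axes, zero at the start; "torque": the same for the moment, N m; "gripper_width": finger opening in mm; "gripper_force": force on a finger pad.
Only numpy, scipy, OpenCV 4.12 (cv2) and the standard library are available. Lean on these libraries where they do the work, as an engineer would, in place of code of your own. Each camera call takes 0.05 s, during which the arm holds its last target. There are 200 camera calls.

## Working session

There is one attempt and no reset: what is moved stays moved. The work goes in short steps, Python scripts to look and compute and a tool call to move; the robot and the scene stay as the last step left them, time stands still between calls to the robot, and variables do not carry over. Pictures are saved under pics/ and viewed, at most 10 in all, crops included, and the job is handed in when it is done.

Besides the shell and the picture viewer there is one more tool, called after ">>>" by a JSON object that holds its "fn" and its "kwargs". move_arm: Moves the arm, as the interface text tells. Its arguments: {"type":"object","properties":{"plan":{"type":"array","items":{"type":"object","properties":{"x":{"type":"number"},"y":{"type":"number"},"z":{"type":"number"},"rx":{"type":"number"},"ry":{"type":"number"},"rz":{"type":"number"}}}},"grip":{"type":"number"},"squeeze":{"type":"number"}},"required":["plan"]}

```bash
mkdir -p pics; cat > h.py <<'E'
import numpy as np,cv2
from workcell import *
def cloud(f):
    z=f["z_map"].astype(float);v,u=np.mgrid[:480,:640]
    P=np.stack([(u-f["cx"])/f["fx"]*z,(v-f["cy"])/f["fy"]*z,z],-1)
    R=cv2.Rodrigues(np.array(f["rvec"],float))[0]
    W=(P-np.array(f["tvec"],float).reshape(3))@R
    W[z==0]=np.nan
    return W
def save(f,n): cv2.imwrite("pics/"+n,f["img"][:,:,::-1])
E
python3 - <<'E'
from h import *
print(pinch_z if not callable(pinch_z) else pinch_z(), state())
f=grab_frame("top");save(f,"top1.png");W=cloud(f)
for n in ["base_tray","deep_tray","shallow_tray"]:
    for m in masks_of("top",n):
        p=W[m["pixels"]];p=p[~np.isnan(p[:,0])]
        print(n,round(m["p"],2),np.round(m["box"]),np.percentile(p,[2,50,98],axis=0).round(),cv2.minAreaRect(p[p[:,2]>12][:,:2].astype(np.float32)))
    for m in landmark_of("top",n): print(" lm",m)
f=grab_frame("side");save(f,"side1.png")
E
```

```text
18.8 {'time_s': 0.0, 'qpos': array([-6.84113254e+01,  1.83508804e+01,  8.97059840e+01, -2.16823467e-03,
        7.20427995e+01, -1.14637909e+00]), 'qvel': array([-0.10100623,  0.01564834, -0.06082145, -0.04220405,  0.04223322,
       -0.04513463]), 'effort': array([ 1.72105476e-03, -4.12457085e+01, -2.31974190e+01,  7.26512633e-02,
        4.58528416e-02, -1.59684532e-04]), 'ee_pos': array([ 222.02250071, -529.86664322,  213.13075782]), 'ee_rot': array([-1.79900315e+02,  6.70836375e-05,  2.27357240e+01]), 'force': array([ 0.31224082, -0.16095029,  0.32289686]), 'torque': array([-0.0049929 ,  0.01267953, -0.00413419]), 'gripper_force': 0.0, 'gripper_width': 91.18265003913986}
base_tray 0.63 [436. 202.  56.  18.] [[ 516. -327.    1.]
 [ 546. -257.   16.]
 [ 570. -181.   38.]] ((543.9476318359375, -255.25656127929688), (152.03797912597656, 56.95875930786133), 89.11949157714844)
 lm {'point': [434.3, 204.6], 'p': 0.98}
deep_tray 0.71 [247. 195.  36.  24.] [[530. 258.   1.]
 [560. 313.  10.]
 [586. 365.  28.]] ((558.6694946289062, 312.1487121582031), (55.85477066040039, 110.20787048339844), 4.634740352630615)
deep_tray 0.66 [347. 197.  49.  21.] [[521. -64.   1.]
 [553.   4.  13.]
 [577.  75.  39.]] ((550.4224853515625, 5.542304992675781), (148.0317840576172, 56.358558654785156), 86.52836608886719)
 lm {'point': [348.0, 196.5], 'p': 0.76}
shallow_tray 0.96 [189. 284.  33.  42.] [[242. 424.   0.]
 [289. 474.   9.]
 [334. 521.  29.]] ((290.0328369140625, 473.6804504394531), (109.87445068359375, 53.913963317871094), 47.272926330566406)
shallow_tray 0.6 [246. 195.  38.  24.] [[530. 259.   1.]
 [560. 314.  10.]
 [586. 365.  28.]] ((558.6694946289062, 312.1487121582031), (55.85477066040039, 110.20787048339844), 4.634740352630615)
 lm {'point': [190.0, 285.5], 'p': 0.82}
 lm {'point': [247.6, 196.2], 'p': 0.78}
```

View pics/top1.png

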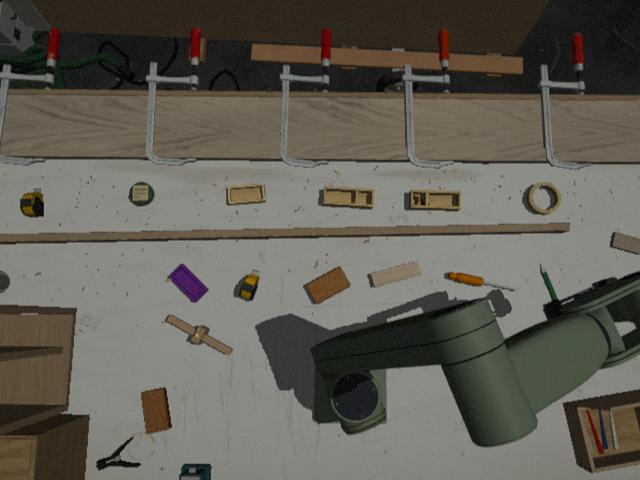

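View pics/side1.png

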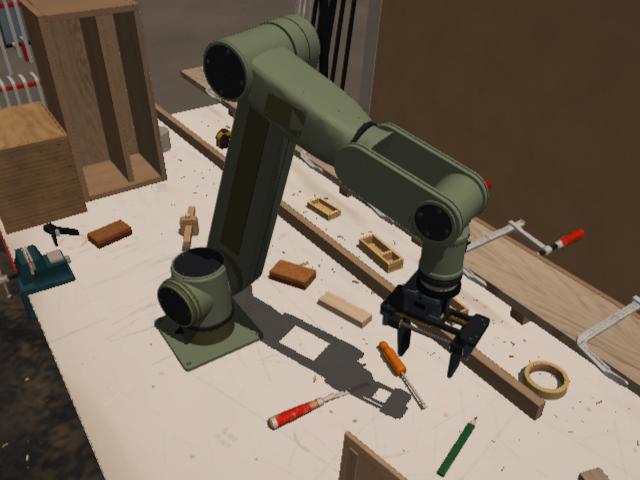

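The top picture shows the three wooden trays in the row between lath and board: shallow tray at pixel (246,195), deep tray at (348,197) with its pocket to the right, and base tray at (436,201) with its pinned pocket to the left. The purple look-alike is at (187,283). The side view shows the arm clear of everything. Next I measure the clamp heights for body clearance and refine the poses.

```bash
python3 - <<'E'
from h import *
f=grab_frame("top");W=cloud(f);x,y,z=W[...,0],W[...,1],W[...,2]
print("camera z", -(cv2.Rodrigues(f["rvec"])[0].T@np.array(f["tvec"]).reshape(3)))
print("max z per x-bin(590..670 step10), per y bin")
for y0 in range(-340,400,20):
    r=[]
    for x0 in range(590,670,10):
        s=(x>=x0)&(x<x0+10)&(y>=y0)&(y<y0+20)&(z<400)
        r.append(int(np.nanmax(z[s])) if s.any() else -1)
    print(y0,r)
s=(x>440)&(x<470)&(abs(y)<400)&(z>30)
print("lath",np.nanpercentile(x[s],98),np.nanmax(z[s]))
# rim-level rectangles
for n,yc,h in [("base",-255,34),("deep",5,34),("shallow",312,24)]:
    s=(x>490)&(x<610)&(abs(y-yc)<100)&(z>h-8)&(z<h+9)
    p=np.stack([x[s],y[s]],-1).astype(np.float32);print(n,len(p),cv2.minAreaRect(p),np.median(z[s]))
E
```

```text
camera z [ 188.51979561   88.01714451 1494.4929875 ]
max z per x-bin(590..670 step10), per y bin
-340 [6, 4, 6, 8, 7, 8, 74, 77]
-320 [8, 5, 8, 5, 8, 62, 76, 78]
-300 [8, 6, 6, 7, 10, 66, 74, 75]
-280 [8, 9, 8, 7, 69, 71, 73, 74]
-260 [9, 3, 6, 7, 71, 75, 71, 74]
-240 [11, 8, 7, 8, 77, 77, 76, 76]
-220 [8, 8, 8, 7, 79, 82, 78, 74]
-200 [8, 6, 6, 8, 82, 82, 82, 82]
-180 [8, 7, 8, 8, 8, 81, 85, 83]
-160 [8, 8, 9, 5, 7, 6, 73, 75]
-140 [4, 7, 6, 7, 6, 3, 75, 75]
-120 [8, 7, 10, 7, 5, 7, 75, 74]
-100 [7, 10, 6, 7, 5, 9, 74, 80]
-80 [6, 5, 7, 6, 3, 6, 74, 74]
-60 [6, 5, 9, 10, 5, 7, 74, 74]
-40 [4, 8, 7, 7, 5, 6, 74, 74]
-20 [8, 7, 11, 9, 5, 6, 73, 75]
0 [9, 4, 4, 9, 7, 7, 71, 75]
20 [7, 9, 6, 9, 8, 6, 73, 70]
40 [9, 6, 6, 9, 9, 10, 74, 74]
60 [8, 5, 6, 6, 9, 68, 72, 75]
80 [3, 8, 8, 7, 68, 69, 76, 72]
100 [5, 7, 7, 8, 70, 69, 72, 75]
120 [7, 7, 9, 68, 76, 72, 69, 72]
140 [9, 7, 8, 6, 78, 76, 73, 76]
160 [5, 5, 7, 10, 77, 80, 78, 74]
180 [5, 7, 6, 5, 80, 83, 81, 83]
200 [7, 9, 6, 5, 8, 83, 85, 85]
220 [7, 12, 7, 8, 6, 8, 73, 76]
240 [5, 9, 8, 5, 7, 8, 74, 73]
260 [21, 5, 6, 5, 7, 5, 75, 74]
280 [8, 7, 5, 6, 5, 5, 72, 73]
300 [9, 7, 8, 7, 7, 11, 77, 75]
320 [6, 7, 5, 6, 7, 6, 72, 73]
340 [7, 5, 5, 6, 5, 4, 72, 76]
360 [9, 9, 8, 7, 5, 7, 71, 73]
380 [8, 8, 6, 6, 5, 5, 75, 74]
lath 463.4507336157932 56.955655143365604
base 394 ((544.0834350585938, -254.60806274414062), (150.7845001220703, 56.5507698059082), 88.63223266601562) 32.985640251098836
deep 380 ((550.7352294921875, 4.9839630126953125), (149.62913513183594, 56.44944381713867), 86.66753387451172) 33.112100292298884
shallow 268 ((559.1669311523438, 312.47943115234375), (55.511173248291016, 110.67937469482422), 5.492295265197754) 22.887731432147618
```

>>> {"fn": "move_arm", "kwargs": {"plan": [{"rz": -0.1395},{"rz": -0.1395},{"rz": -0.1395},{"rz": -0.1395},{"rz": -0.1395},{"rz": -0.1395},{"rz": -0.1395},{"rz": -0.1395},{"x": 38,"y": 20},{"x": 38,"y": 20}], "grip": 1, "squeeze": 25}}

```text
schema error: expected keys x, y, z, rx, ry, rz
```

>>> {"fn": "move_arm", "kwargs": {"plan": [{"x": 38,"y": 20},{"x": 38,"y": 20},{"x": 38,"y": 20},{"x": 38,"y": 20},{"x": 38,"y": 20},{"x": 38,"y": 20},{"x": 38,"y": 20},{"x": 38,"y": 20},{"x": 38,"y": 20},{"x": 38,"y": 20}]}}

```text
schema error: expected keys x, y, z, rx, ry, rz
```

>>> {"fn": "move_arm", "kwargs": {"plan": [{"x": 0,"y": 0,"z": 0,"rx": 0,"ry": 0,"rz": -0.1395},{"x": 0,"y": 0,"z": 0,"rx": 0,"ry": 0,"rz": -0.1395},{"x": 0,"y": 0,"z": 0,"rx": 0,"ry": 0,"rz": -0.1395},{"x": 0,"y": 0,"z": 0,"rx": 0,"ry": 0,"rz": -0.1395},{"x": 0,"y": 0,"z": 0,"rx": 0,"ry": 0,"rz": -0.1395},{"x": 0,"y": 0,"z": 0,"rx": 0,"ry": 0,"rz": -0.1395},{"x": 0,"y": 0,"z": 0,"rx": 0,"ry": 0,"rz": -0.1395},{"x": 0,"y": 0,"z": 0,"rx": 0,"ry": 0,"rz": -0.1395},{"x": 38,"y": 20,"z": 0,"rx": 0,"ry": 0,"rz": 0},{"x": 38,"y": 20,"z": 0,"rx": 0,"ry": 0,"rz": 0}], "grip": 1, "squeeze": 25}}

```text
time_s: 1.45
ee_pos: [266.7, -456.5, 213.7]
ee_rot: [180.0, -0.0, 86.5]
force: [1.0, 0.4, -0.8]
gripper_width: 91.4
gripper_force: 0.0
```

>>> {"fn": "move_arm", "kwargs": {"plan": [{"x": 38,"y": 20,"z": 0,"rx": 0,"ry": 0,"rz": 0},{"x": 38,"y": 20,"z": 0,"rx": 0,"ry": 0,"rz": 0},{"x": 38,"y": 20,"z": 0,"rx": 0,"ry": 0,"rz": 0},{"x": 38,"y": 20,"z": 0,"rx": 0,"ry": 0,"rz": 0},{"x": 38,"y": 20,"z": 0,"rx": 0,"ry": 0,"rz": 0},{"x": 38,"y": 20,"z": 0,"rx": 0,"ry": 0,"rz": 0},{"x": 38,"y": 20,"z": 0,"rx": 0,"ry": 0,"rz": 0},{"x": 38,"y": 20,"z": 0,"rx": 0,"ry": 0,"rz": 0},{"x": 38,"y": 20,"z": 0,"rx": 0,"ry": 0,"rz": 0},{"x": 38,"y": 20,"z": 0,"rx": 0,"ry": 0,"rz": 0}]}}

```text
time_s: 2.45
ee_pos: [489.0, -87.4, 214.2]
ee_rot: [180.0, 0.0, 86.7]
force: [0.2, -0.6, 0.5]
gripper_width: 91.0
gripper_force: 0.0
```

>>> {"fn": "move_arm", "kwargs": {"plan": [{"x": 32,"y": 19,"z": 0,"rx": 0,"ry": 0,"rz": 0},{"x": 32,"y": 19,"z": 0,"rx": 0,"ry": 0,"rz": 0},{"x": 32,"y": 18.5,"z": 0,"rx": 0,"ry": 0,"rz": 0},{"x": 0,"y": 0,"z": 30,"rx": 0,"ry": 0,"rz": 0},{"x": 0,"y": 0,"z": 0,"rx": 0,"ry": 0,"rz": 0},{"x": 0,"y": 0,"z": 0,"rx": 0,"ry": 0,"rz": 0}]}}

```text
time_s: 3.05
ee_pos: [549.7, 3.4, 183.8]
ee_rot: [-179.9, 0.0, 86.7]
force: [0.4, 0.1, 1.1]
gripper_width: 91.2
gripper_force: 0.0
```

```bash
python3 - <<'E'
from h import *
f=grab_frame("wrist");save(f,"w1.png");W=cloud(f);x,y,z=W[...,0],W[...,1],W[...,2]
s=(x>500)&(x<605)&(abs(y-5)<100)&(z>26)&(z<42)
p=np.stack([x[s],y[s]],-1).astype(np.float32);print(len(p),cv2.minAreaRect(p),np.percentile(p,[1,99],axis=0))
print(state()["ee_pos"],state()["ee_rot"])
E
```

```text
4952 ((550.5208129882812, 5.556602478027344), (149.3868408203125, 54.14552307128906), 86.78695678710938) [[521.62408813 -68.17604187]
 [579.82777649  80.16752251]]
[550.25974455   3.09216989 184.6511363 ] [1.79972976e+02 1.05663246e-02 8.66393222e+01]
```

View pics/w1.png

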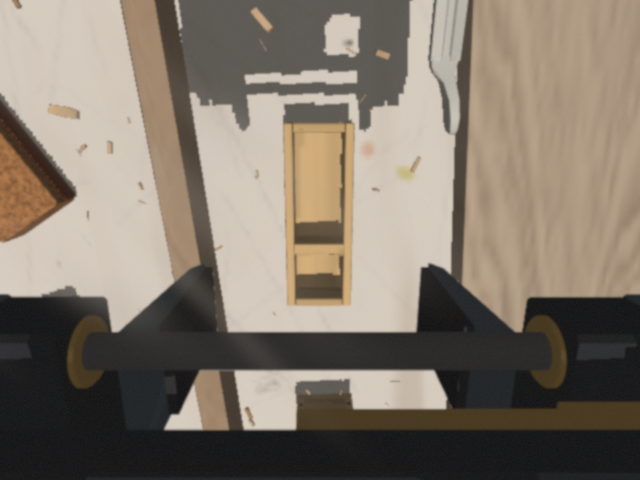

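The wrist view shows the empty deep tray at columns 285-355, rows 122-305, with its cross wall at row 247 on the -y side, square between the fingers. Descending.

>>> {"fn": "move_arm", "kwargs": {"plan": [{"x": 2,"y": 0,"z": 45,"rx": 0,"ry": 0,"rz": 0},{"x": 0,"y": 0,"z": 45,"rx": 0,"ry": 0,"rz": 0},{"x": 0,"y": 0,"z": 35,"rx": 0,"ry": 0,"rz": 0},{"x": 0,"y": 0,"z": 25,"rx": 0,"ry": 0,"rz": 0},{"x": 0,"y": 0,"z": 15,"rx": 0,"ry": 0,"rz": 0},{"x": 0,"y": 0,"z": 9,"rx": 0,"ry": 0,"rz": 0},{"x": 0,"y": 0,"z": 0,"rx": 0,"ry": 0,"rz": 0},{"x": 0,"y": 0,"z": 0,"rx": 0,"ry": 0,"rz": 0}]}}

```text
time_s: 3.9
ee_pos: [551.3, 5.2, 11.2]
ee_rot: [179.9, -0.0, 86.6]
force: [-0.3, 0.0, 0.8]
gripper_width: 90.9
gripper_force: 0.0
```

>>> {"fn": "move_arm", "kwargs": {"plan": [{"x": 0,"y": 0,"z": 0,"rx": 0,"ry": 0,"rz": 0},{"x": 0,"y": 0,"z": 0,"rx": 0,"ry": 0,"rz": 0},{"x": 0,"y": 0,"z": 0,"rx": 0,"ry": 0,"rz": 0},{"x": 0,"y": 0,"z": 0,"rx": 0,"ry": 0,"rz": 0},{"x": 0,"y": 0,"z": 0,"rx": 0,"ry": 0,"rz": 0},{"x": 0,"y": 0,"z": 0,"rx": 0,"ry": 0,"rz": 0},{"x": 0,"y": 0,"z": 0,"rx": 0,"ry": 0,"rz": 0},{"x": 0,"y": 0,"z": 0,"rx": 0,"ry": 0,"rz": 0}], "grip": 0.4}}

```text
time_s: 4.7
ee_pos: [550.6, 5.6, 10.1]
ee_rot: [180.0, 0.0, 86.7]
force: [0.4, -0.4, 2.7]
gripper_width: 53.9
gripper_force: 25.0
```

>>> {"fn": "move_arm", "kwargs": {"plan": [{"x": 0,"y": 0,"z": -10,"rx": 0,"ry": 0,"rz": 0},{"x": 0,"y": 0,"z": -30,"rx": 0,"ry": 0,"rz": 0},{"x": 0,"y": 0,"z": -30,"rx": 0,"ry": 0,"rz": 0},{"x": 0,"y": 0,"z": -30,"rx": 0,"ry": 0,"rz": 0},{"x": -30,"y": 0,"z": 0,"rx": 0,"ry": 0,"rz": -0.017},{"x": -30,"y": 0,"z": 0,"rx": 0,"ry": 0,"rz": -0.017},{"x": -30,"y": 0,"z": 0,"rx": 0,"ry": 0,"rz": 0},{"x": -30,"y": 0,"z": 0,"rx": 0,"ry": 0,"rz": 0},{"x": -30,"y": 0,"z": 0,"rx": 0,"ry": 0,"rz": 0},{"x": -30,"y": 0,"z": 0,"rx": 0,"ry": 0,"rz": 0}]}}

```text
time_s: 5.7
ee_pos: [543.8, -175.4, 110.1]
ee_rot: [-179.9, -0.0, 88.6]
force: [-0.5, -0.0, -2.0]
gripper_width: 53.9
gripper_force: 25.0
```

>>> {"fn": "move_arm", "kwargs": {"plan": [{"x": -30,"y": 0,"z": 0,"rx": 0,"ry": 0,"rz": 0},{"x": -30,"y": 0,"z": 0,"rx": 0,"ry": 0,"rz": 0},{"x": -30,"y": 0,"z": 0,"rx": 0,"ry": 0,"rz": 0},{"x": -25,"y": 0,"z": 0,"rx": 0,"ry": 0,"rz": 0},{"x": -10,"y": 0,"z": 0,"rx": 0,"ry": 0,"rz": 0},{"x": 0,"y": 0,"z": 0,"rx": 0,"ry": 0,"rz": 0},{"x": 0,"y": 0,"z": 0,"rx": 0,"ry": 0,"rz": 0}]}}

```text
time_s: 6.4
ee_pos: [541.2, -298.2, 109.8]
ee_rot: [-180.0, -0.1, 88.6]
force: [-0.9, -0.3, -2.4]
gripper_width: 53.8
gripper_force: 25.0
```

```bash
python3 - <<'E'
from h import *
print(state()["ee_pos"],state()["ee_rot"],state()["gripper_force"])
f=grab_frame("wrist");save(f,"w2.png");W=cloud(f);x,y,z=W[...,0],W[...,1],W[...,2]
for lo,hi in [(24,45),(105,150)]:
    s=(x>480)&(x<610)&(abs(y+270)<120)&(z>lo)&(z<hi)
    v,u=np.nonzero(s)
    if len(v)==0: continue
    s[330:]=False
    p=np.stack([x[s],y[s]],-1).astype(np.float32);print(lo,len(p),cv2.minAreaRect(p),np.percentile(p,[1,99],axis=0).round(1),np.median(z[s]))
E
```

```text
[ 541.16865497 -298.23052602  109.80938501] [-1.79952528e+02 -6.82865318e-02  8.86254834e+01] 24.99965876340866
24 3262 ((545.3128662109375, -201.33352661132812), (43.45197677612305, 54.17007064819336), 88.62841796875) [[ 518.6 -222.5]
 [ 571.9 -179.8]] 32.59062122406572
105 29290 ((541.3330078125, -268.465087890625), (92.36331939697266, 76.51136016845703), 88.61115264892578) [[ 507.1 -312.3]
 [ 574.7 -223.3]] 113.40890572301052
```

View pics/w2.png

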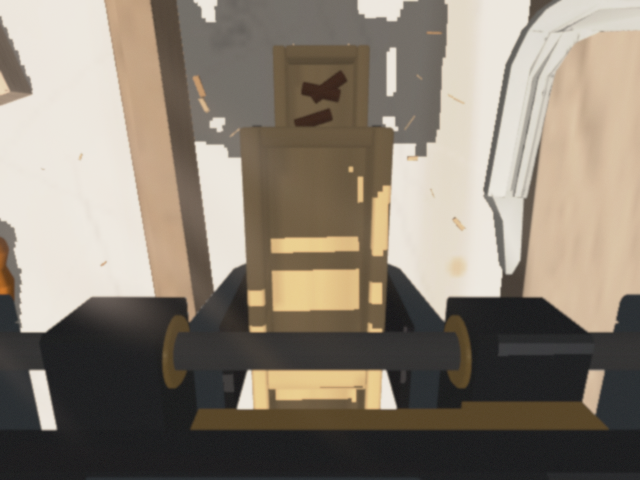

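The held deep tray is square over the base tray: its end is at row 128, and the base pocket with three dark pins sits at (320,90) beyond it. Lowering with a small correction.

>>> {"fn": "move_arm", "kwargs": {"plan": [{"x": -1.3,"y": 1.8,"z": 20,"rx": 0,"ry": 0,"rz": 0},{"x": 0,"y": 0,"z": 20,"rx": 0,"ry": 0,"rz": 0},{"x": 0,"y": 0,"z": 12,"rx": 0,"ry": 0,"rz": 0},{"x": 0,"y": 0,"z": 7,"rx": 0,"ry": 0,"rz": 0},{"x": 0,"y": 0,"z": 3,"rx": 0,"ry": 0,"rz": 0},{"x": 0,"y": 0,"z": 2,"rx": 0,"ry": 0,"rz": 0},{"x": 0,"y": 0,"z": 1,"rx": 0,"ry": 0,"rz": 0},{"x": 0,"y": 0,"z": 0,"rx": 0,"ry": 0,"rz": 0},{"x": 0,"y": 0,"z": 0,"rx": 0,"ry": 0,"rz": 0}]}}

```text
time_s: 7.35
ee_pos: [543.5, -300.9, 45.4]
ee_rot: [180.0, 0.0, 88.6]
force: [0.2, 0.2, -1.2]
gripper_width: 53.8
gripper_force: 25.0
```

>>> {"fn": "move_arm", "kwargs": {"plan": [{"x": 0,"y": 0,"z": 0.7,"rx": 0,"ry": 0,"rz": 0},{"x": 0,"y": 0,"z": 0.6,"rx": 0,"ry": 0,"rz": 0},{"x": 0,"y": 0,"z": 0,"rx": 0,"ry": 0,"rz": 0}]}}

```text
time_s: 7.65
ee_pos: [543.4, -300.8, 44.1]
ee_rot: [180.0, 0.0, 88.6]
force: [-0.3, 0.6, 1.0]
gripper_width: 53.9
gripper_force: 25.0
```

>>> {"fn": "move_arm", "kwargs": {"plan": [{"x": 0,"y": 0,"z": 0.3,"rx": 0,"ry": 0,"rz": 0},{"x": 0,"y": 0,"z": 0,"rx": 0,"ry": 0,"rz": 0},{"x": 0,"y": 0,"z": 0,"rx": 0,"ry": 0,"rz": 0},{"x": 0,"y": 0,"z": 0,"rx": 0,"ry": 0,"rz": 0},{"x": 0,"y": 0,"z": 0,"rx": 0,"ry": 0,"rz": 0},{"x": 0,"y": 0,"z": 0,"rx": 0,"ry": 0,"rz": 0},{"x": 0,"y": 0,"z": -15,"rx": 0,"ry": 0,"rz": 0},{"x": 0,"y": 0,"z": -30,"rx": 0,"ry": 0,"rz": 0},{"x": 0,"y": 0,"z": -30,"rx": 0,"ry": 0,"rz": 0},{"x": 0,"y": 0,"z": -30,"rx": 0,"ry": 0,"rz": 0}], "grip": 1}}

```text
time_s: 8.65
ee_pos: [543.1, -300.5, 149.4]
ee_rot: [-180.0, -0.0, 88.6]
force: [0.9, 0.5, 0.6]
gripper_width: 91.4
gripper_force: 0.0
```

>>> {"fn": "move_arm", "kwargs": {"plan": [{"x": 40,"y": 2,"z": 0,"rx": 0,"ry": 0,"rz": 0},{"x": 40,"y": 2,"z": 0,"rx": 0,"ry": 0,"rz": 0},{"x": 40,"y": 2,"z": 0,"rx": 0,"ry": 0,"rz": 0},{"x": 40,"y": 2,"z": 0,"rx": 0,"ry": 0,"rz": 0},{"x": 40,"y": 2,"z": 0,"rx": 0,"ry": 0,"rz": 0},{"x": 40,"y": 2,"z": 0,"rx": 0,"ry": 0,"rz": 0},{"x": 40,"y": 2,"z": 0,"rx": 0,"ry": 0,"rz": 0},{"x": 40,"y": 2,"z": 0,"rx": 0,"ry": 0,"rz": 0},{"x": 40,"y": 0,"z": 0,"rx": 0,"ry": 0,"rz": -0.06},{"x": 40,"y": 0,"z": 0,"rx": 0,"ry": 0,"rz": -0.06}]}}

```text
time_s: 9.65
ee_pos: [566.5, 100.5, 148.4]
ee_rot: [180.0, 0.0, 95.6]
force: [0.5, -0.1, -0.2]
gripper_width: 91.4
gripper_force: 0.0
```

```bash
python3 - <<'E'
from h import *
f=grab_frame("top");W=cloud(f);x,y,z=W[...,0],W[...,1],W[...,2]
for lo,hi in [(60,78),(25,45)]:
    s=(x>490)&(x<610)&(abs(y+275)<130)&(z>lo)&(z<hi)
    p=np.stack([x[s],y[s]],-1).astype(np.float32);print(lo,len(p),cv2.minAreaRect(p),np.median(z[s]))
print(state()["ee_pos"],state()["ee_rot"])
f=grab_frame("wrist");W=cloud(f);x,y,z=W[...,0],W[...,1],W[...,2]
s=(x>500)&(x<620)&(abs(y-310)<90)&(z>15)&(z<32)
p=np.stack([x[s],y[s]],-1).astype(np.float32);print(len(p),cv2.minAreaRect(p))
E
```

```text
60 406 ((542.233642578125, -300.585693359375), (151.81869506835938, 55.80113220214844), 88.98387145996094) 67.14745396647928
25 623 ((542.9727172851562, -276.7942199707031), (195.40931701660156, 55.364845275878906), 88.68488311767578) 38.75225457624264
[566.09321805 106.25838923 148.39227028] [179.95378794  -0.27597476  95.89894298]
517 ((563.7189331054688, 259.81964111328125), (53.36638259887695, 2.525141477584839), 5.510100364685059)
```

>>> {"fn": "move_arm", "kwargs": {"plan": [{"x": 40,"y": 2.6,"z": 0,"rx": 0,"ry": 0,"rz": 0},{"x": 40,"y": 2.6,"z": 0,"rx": 0,"ry": 0,"rz": 0},{"x": 40,"y": 2.6,"z": 0,"rx": 0,"ry": 0,"rz": 0},{"x": 40,"y": 2.6,"z": 0,"rx": 0,"ry": 0,"rz": 0},{"x": 30,"y": 2.4,"z": 0,"rx": 0,"ry": 0,"rz": 0},{"x": 16,"y": 0,"z": 0,"rx": 0,"ry": 0,"rz": 0},{"x": 0,"y": 0,"z": 0,"rx": 0,"ry": 0,"rz": 0},{"x": 0,"y": 0,"z": 0,"rx": 0,"ry": 0,"rz": 0}]}}

```text
time_s: 10.55
ee_pos: [559.4, 303.7, 148.1]
ee_rot: [-180.0, 0.1, 95.5]
force: [-0.8, -0.9, -0.1]
gripper_width: 91.5
gripper_force: 0.0
```

```bash
python3 - <<'E'
from h import *
print(state()["ee_pos"],state()["ee_rot"])
f=grab_frame("wrist");W=cloud(f);x,y,z=W[...,0],W[...,1],W[...,2]
s=(x>510)&(x<610)&(abs(y-310)<90)&(z>15)&(z<32)
p=np.stack([x[s],y[s]],-1).astype(np.float32);print(len(p),cv2.minAreaRect(p))
E
```

```text
[559.44107656 303.69006777 148.10795949] [-1.79964920e+02  8.23552400e-02  9.54796088e+01]
4108 ((558.4693603515625, 314.2235107421875), (54.004119873046875, 110.4892807006836), 5.420832633972168)
```

>>> {"fn": "move_arm", "kwargs": {"plan": [{"x": 9.6,"y": 0.3,"z": 20,"rx": 0,"ry": 0,"rz": 0},{"x": 0,"y": 0,"z": 40,"rx": 0,"ry": 0,"rz": 0},{"x": 0,"y": 0,"z": 35,"rx": 0,"ry": 0,"rz": 0},{"x": 0,"y": 0,"z": 25,"rx": 0,"ry": 0,"rz": 0},{"x": 0,"y": 0,"z": 14,"rx": 0,"ry": 0,"rz": 0},{"x": 0,"y": 0,"z": 6,"rx": 0,"ry": 0,"rz": 0},{"x": 0,"y": 0,"z": 0,"rx": 0,"ry": 0,"rz": 0},{"x": 0,"y": 0,"z": 0,"rx": 0,"ry": 0,"rz": 0}]}}

```text
time_s: 11.4
ee_pos: [559.9, 314.8, 9.7]
ee_rot: [179.9, -0.0, 95.5]
force: [-0.3, 0.2, 0.5]
gripper_width: 90.9
gripper_force: 0.0
```

>>> {"fn": "move_arm", "kwargs": {"plan": [{"x": 0,"y": 0,"z": 0,"rx": 0,"ry": 0,"rz": 0},{"x": 0,"y": 0,"z": 0,"rx": 0,"ry": 0,"rz": 0},{"x": 0,"y": 0,"z": 0,"rx": 0,"ry": 0,"rz": 0},{"x": 0,"y": 0,"z": 0,"rx": 0,"ry": 0,"rz": 0},{"x": 0,"y": 0,"z": 0,"rx": 0,"ry": 0,"rz": 0},{"x": 0,"y": 0,"z": 0,"rx": 0,"ry": 0,"rz": 0},{"x": 0,"y": 0,"z": 0,"rx": 0,"ry": 0,"rz": 0},{"x": 0,"y": 0,"z": 0,"rx": 0,"ry": 0,"rz": 0}], "grip": 0.4}}

```text
time_s: 12.2
ee_pos: [558.9, 314.7, 8.4]
ee_rot: [180.0, -0.0, 95.5]
force: [-0.4, 0.8, 0.3]
gripper_width: 53.9
gripper_force: 25.0
```

>>> {"fn": "move_arm", "kwargs": {"plan": [{"x": 0,"y": 0,"z": -10,"rx": 0,"ry": 0,"rz": 0},{"x": 0,"y": 0,"z": -30,"rx": 0,"ry": 0,"rz": 0},{"x": 0,"y": 0,"z": -40,"rx": 0,"ry": 0,"rz": 0.06},{"x": 0,"y": 0,"z": -40,"rx": 0,"ry": 0,"rz": 0.059},{"x": -20,"y": 0,"z": 0,"rx": 0,"ry": 0,"rz": 0},{"x": -38,"y": 0,"z": 0,"rx": 0,"ry": 0,"rz": 0},{"x": -38,"y": 0,"z": 0,"rx": 0,"ry": 0,"rz": 0},{"x": -38,"y": 0,"z": 0,"rx": 0,"ry": 0,"rz": 0},{"x": -38,"y": 0,"z": 0,"rx": 0,"ry": 0,"rz": 0},{"x": -38,"y": 0,"z": 0,"rx": 0,"ry": 0,"rz": 0}]}}

```text
time_s: 13.2
ee_pos: [553.0, 102.7, 127.9]
ee_rot: [-179.9, 0.0, 88.7]
force: [-0.1, -0.0, -1.3]
gripper_width: 54.0
gripper_force: 25.0
```

>>> {"fn": "move_arm", "kwargs": {"plan": [{"x": -38,"y": 0,"z": 0,"rx": 0,"ry": 0,"rz": 0},{"x": -38,"y": 0,"z": 0,"rx": 0,"ry": 0,"rz": 0},{"x": -38,"y": 0,"z": 0,"rx": 0,"ry": 0,"rz": 0},{"x": -38,"y": 0,"z": 0,"rx": 0,"ry": 0,"rz": 0},{"x": -38,"y": 0,"z": 0,"rx": 0,"ry": 0,"rz": 0},{"x": -38,"y": 0,"z": 0,"rx": 0,"ry": 0,"rz": 0},{"x": -38,"y": 0,"z": 0,"rx": 0,"ry": 0,"rz": 0},{"x": -38,"y": 0,"z": 0,"rx": 0,"ry": 0,"rz": 0},{"x": -38,"y": 0,"z": 0,"rx": 0,"ry": 0,"rz": 0},{"x": -30,"y": -2,"z": 0,"rx": 0,"ry": 0,"rz": 0}]}}

```text
time_s: 14.2
ee_pos: [542.4, -269.4, 127.8]
ee_rot: [-179.9, 0.0, 88.6]
force: [0.5, 0.1, -1.4]
gripper_width: 53.4
gripper_force: 25.0
```

>>> {"fn": "move_arm", "kwargs": {"plan": [{"x": 0,"y": 0,"z": 0,"rx": 0,"ry": 0,"rz": 0},{"x": 0,"y": 0,"z": 0,"rx": 0,"ry": 0,"rz": 0}]}}

```text
time_s: 14.4
ee_pos: [542.4, -267.5, 127.7]
ee_rot: [-179.9, -0.1, 88.6]
force: [0.0, -0.4, -1.3]
gripper_width: 53.5
gripper_force: 25.0
```

```bash
python3 - <<'E'
from h import *
print(state()["ee_pos"],state()["ee_rot"],state()["gripper_force"])
f=grab_frame("wrist");save(f,"w3.png");W=cloud(f);x,y,z=W[...,0],W[...,1],W[...,2]
for lo,hi in [(24,45),(60,78),(128,150)]:
    s=(x>480)&(x<610)&(abs(y+270)<120)&(z>lo)&(z<hi); s[325:]=False
    if s.sum()<50: continue
    p=np.stack([x[s],y[s]],-1).astype(np.float32);print(lo,len(p),cv2.minAreaRect(p),np.percentile(p,[1,99],axis=0).round(1))
E
```

```text
[ 542.39455908 -267.45987595  127.70877009] [-1.79914931e+02 -6.14711038e-02  8.85892089e+01] 24.999857246875763
24 2465 ((545.282958984375, -202.01243591308594), (44.32304000854492, 54.216915130615234), 88.59817504882812) [[ 518.5 -223.1]
 [ 571.9 -179.7]]
128 9441 ((542.3981323242188, -245.21434020996094), (65.2357406616211, 74.09742736816406), 88.61934661865234) [[ 508.4 -271.3]
 [ 575.9 -212.9]]
```

View pics/w3.png

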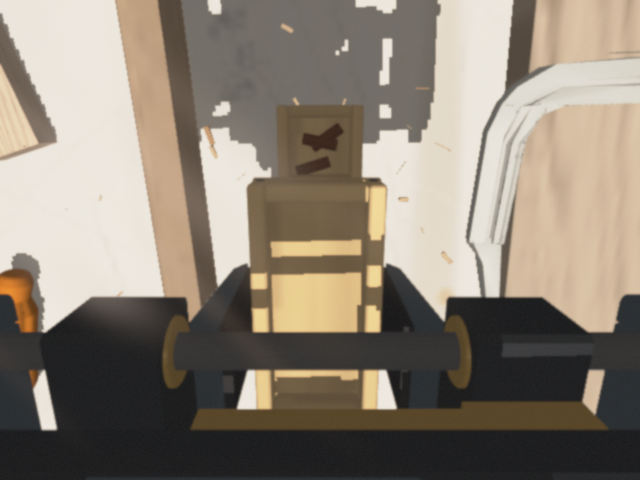

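The shallow tray is held level (end at row 180) over the deep tray, in line with the pinned base pocket at (320,145). It needs about 8 mm more to the right, then lowering.

>>> {"fn": "move_arm", "kwargs": {"plan": [{"x": -7.7,"y": 0.8,"z": 0,"rx": 0,"ry": 0,"rz": 0},{"x": 0,"y": 0,"z": 18,"rx": 0,"ry": 0,"rz": 0},{"x": 0,"y": 0,"z": 15,"rx": 0,"ry": 0,"rz": 0},{"x": 0,"y": 0,"z": 8,"rx": 0,"ry": 0,"rz": 0},{"x": 0,"y": 0,"z": 5,"rx": 0,"ry": 0,"rz": 0},{"x": 0,"y": 0,"z": 2,"rx": 0,"ry": 0,"rz": 0},{"x": 0,"y": 0,"z": 1,"rx": 0,"ry": 0,"rz": 0},{"x": 0,"y": 0,"z": 1,"rx": 0,"ry": 0,"rz": 0},{"x": 0,"y": 0,"z": 0,"rx": 0,"ry": 0,"rz": 0},{"x": 0,"y": 0,"z": 0,"rx": 0,"ry": 0,"rz": 0}]}}

```text
time_s: 15.45
ee_pos: [544.3, -274.9, 78.7]
ee_rot: [180.0, 0.0, 88.7]
force: [0.5, 0.3, -1.9]
gripper_width: 53.6
gripper_force: 25.0
```

>>> {"fn": "move_arm", "kwargs": {"plan": [{"x": 0,"y": -0.5,"z": 1,"rx": 0,"ry": 0,"rz": 0},{"x": 0,"y": 0,"z": 0.7,"rx": 0,"ry": 0,"rz": 0},{"x": 0,"y": 0,"z": 0.5,"rx": 0,"ry": 0,"rz": 0},{"x": 0,"y": 0,"z": 0,"rx": 0,"ry": 0,"rz": 0}]}}

```text
time_s: 15.85
ee_pos: [543.5, -274.8, 76.4]
ee_rot: [180.0, 0.0, 88.7]
force: [-0.8, -0.1, 0.6]
gripper_width: 53.5
gripper_force: 25.0
```

>>> {"fn": "move_arm", "kwargs": {"plan": [{"x": 0,"y": 0,"z": 0.2,"rx": 0,"ry": 0,"rz": 0},{"x": 0,"y": 0,"z": 0,"rx": 0,"ry": 0,"rz": 0},{"x": 0,"y": 0,"z": 0,"rx": 0,"ry": 0,"rz": 0},{"x": 0,"y": 0,"z": 0,"rx": 0,"ry": 0,"rz": 0},{"x": 0,"y": 0,"z": 0,"rx": 0,"ry": 0,"rz": 0},{"x": 0,"y": 0,"z": 0,"rx": 0,"ry": 0,"rz": 0},{"x": 0,"y": 0,"z": -15,"rx": 0,"ry": 0,"rz": 0},{"x": 0,"y": 0,"z": -30,"rx": 0,"ry": 0,"rz": 0},{"x": 0,"y": 0,"z": -40,"rx": 0,"ry": 0,"rz": 0},{"x": 0,"y": 0,"z": -30,"rx": 0,"ry": 0,"rz": 0}], "grip": 1}}

```text
time_s: 16.85
ee_pos: [544.0, -275.0, 193.1]
ee_rot: [179.9, 0.0, 88.7]
force: [0.7, -1.0, 0.9]
gripper_width: 90.9
gripper_force: 0.0
```

>>> {"fn": "move_arm", "kwargs": {"plan": [{"x": 40,"y": 0,"z": 0,"rx": 0,"ry": 0,"rz": 0},{"x": 40,"y": 0,"z": 0,"rx": 0,"ry": 0,"rz": 0},{"x": 40,"y": 0,"z": 0,"rx": 0,"ry": 0,"rz": 0},{"x": 40,"y": 0,"z": 0,"rx": 0,"ry": 0,"rz": 0},{"x": 40,"y": 0,"z": 0,"rx": 0,"ry": 0,"rz": 0},{"x": 40,"y": 0,"z": 0,"rx": 0,"ry": 0,"rz": 0},{"x": 40,"y": 0,"z": 0,"rx": 0,"ry": 0,"rz": 0},{"x": 20,"y": 0,"z": 0,"rx": 0,"ry": 0,"rz": 0},{"x": 0,"y": 0,"z": 0,"rx": 0,"ry": 0,"rz": 0},{"x": 0,"y": 0,"z": 0,"rx": 0,"ry": 0,"rz": 0}]}}

```text
time_s: 17.85
ee_pos: [550.4, 25.0, 190.9]
ee_rot: [180.0, 0.0, 88.7]
force: [-0.4, 0.1, -0.0]
gripper_width: 91.3
gripper_force: 0.0
```

```bash
python3 - <<'E'
from h import *
f=grab_frame("top");W=cloud(f);x,y,z=W[...,0],W[...,1],W[...,2]
for lo,hi in [(84,102),(61,78),(26,42)]:
    s=(x>490)&(x<610)&(abs(y+275)<130)&(z>lo)&(z<hi)
    p=np.stack([x[s],y[s]],-1).astype(np.float32);q=np.c_[p,np.ones(len(p))]
    print(lo,len(p),cv2.minAreaRect(p),np.median(z[s]),np.linalg.lstsq(q,z[s],rcond=None)[0][:2])
cv2.imwrite("pics/top2.png",cv2.resize(f["img"][150:270,360:540,::-1],None,fx=4,fy=4))
E
```

```text
84 307 ((542.5638427734375, -276.3170471191406), (112.26625061035156, 55.68899917602539), 88.8884048461914) 90.77622697395756 [ 0.00117746 -0.0023622 ]
61 517 ((541.8779907226562, -298.92498779296875), (156.0086212158203, 54.72726058959961), 88.85518646240234) 72.86106180081168 [0.05481938 0.04456291]
26 241 ((543.2313842773438, -277.300537109375), (195.62892150878906, 56.05032730102539), 88.42151641845703) 35.60411377792986 [ 0.02127937 -0.03316739]
```

View pics/top2.png

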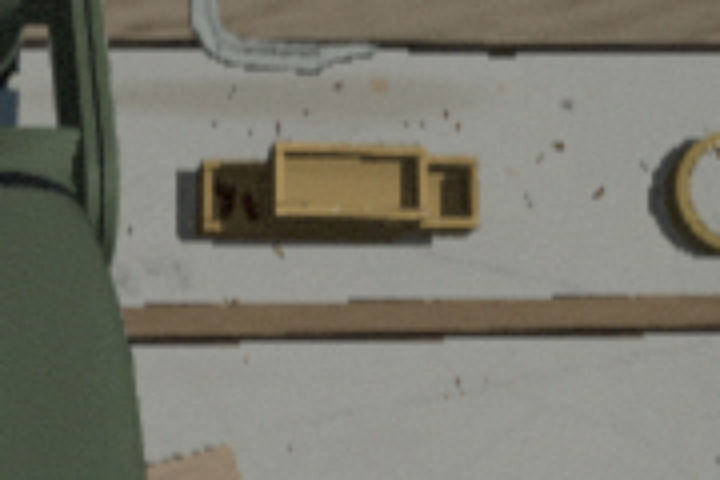

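The crop shows the stepped stack: the pinned base pocket is open at (225,195), the shallow tray lies at (350,180), and the deep tray's pocket is open at (455,190). The measurements agree: the shallow tray is level, and the offsets are within about 2 mm.

```bash
python3 -c "
from workcell import job_done
print(job_done())"
```

```text
the job is handed in; nothing more can be done
None
```

I built the stepped stack and handed the job in at about 18 s: the deep tray is on the screwed tray and the shallow tray is on the deep one, both pockets open, each about 2 mm or less from its intended place; the judge's verdict was not shown.

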